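# Put three mixed-up alloy standards back on their own rests under the hold-down bar

## Robot

A 7-joint arm with a two-finger parallel gripper is mounted at the origin on a cart in front of the work surface, level with it; the furniture and walls round the work are solid. World frame = base frame: x ahead of the robot, y to its left, z up, the work surface at z = 0. Lengths are in m, angles in rad, forces in N, time in s.
With the tool pointing down it reaches from about 0.4 to 0.85 m from the base axis. Payload 4.4 kg.
Tool frame: the origin (TCP) lies at the very end of the fingers, on their centre line; the grasp point (between the pads) lies 19 mm behind it; z points along the fingers, y is the line along which they close (so a half turn about z gives the same grasp; the last joint's range is limited). The gripper opens to 94 mm and grips with 3 to 60 N. Pads are 16 mm wide; open, the fingers measure 119 mm over their backs; the gripper's body (75 mm by 177 mm) begins 78 mm behind the grasp point.
Start: joints at [-1.371, 0.628, 0.038, 1.517, -0.027, 0.996, -0.02], TCP at [0.171, 0.627, 0.167] pointing down, gripper open.
Joint ranges: [-3.06, 3.06], [-0.37, 2.12], [-1.25, 1.32], [0.18, 2.47], [-1.1, 4.24], [0.23, 1.98], [-2.94, 2.94]. Speed limits (rad/s): [2.57, 2.57, 3.14, 3.14, 3.14, 3.14, 3.14].

## Interface

Orientations are given as a unit quaternion [x, y, z, w].
In Python, from workcell import ctrl, fingers, solver, monitor, cams, workorder gives the robot as it stands. The module is installed in compiled form; this text tells all that it offers. Calls block until the motion is done:
- ctrl.goto(position, orientation): joint-space move of the TCP to a pose.
- ctrl.move_l(position, velocity=0.15, frame=None, stop_force=None): straight line of the TCP; frame=None keeps the orientation; velocity is the mean speed in m/s. With stop_force (N) it stops when the force on the tool has changed by that much, and returns True; else False.
- ctrl.set_joints(angles): joint-space move.
- fingers.move_gripper(opening, squeeze=None): finger opening in m; squeeze is the grip in N (None keeps the last); returns when the fingers have stopped.
- ctrl.hold(seconds).
- solver.solve_ik(position, orientation): joint angles nearest the present ones, or None.
- monitor.state(): the state.
- cams.read_camera(name): name is "scene" or "side" or "wrist"; returns the picture (480x640x3 uint8, red, green, blue); there is no depth.
- cams.get_calibration(name): a dict with "fx", "fy", "cx", "cy" (pixels), "T" (4x4, takes a point from camera to world coordinates). Camera axes: x right, y down, z forward; pixel columns grow to the right and rows downward; lengths in m; the calibration is good to about 2 mm. A picture is of the moment at which its call begins: read the wrist's pose just before it. get_calibration takes no time and is no camera call; for the wrist camera it gives the pose at the moment of the call.
A pose or a line that the arm cannot do raises ctrl.PlanningError and nothing moves.
- workorder.hand_in(): hands the job in; it is judged then, once.
The state is a dict: "t": time; "q": joint angles; "qd": joint speeds; "tau": joint torques, N m; "ee_pos": TCP position; "tool_rot": TCP orientation; "contact_force": force on the tool from outside, world axes, zero at the start; "ft_torque": the same for the moment, N m; "gripper_width": finger opening in m; "finger_force": force on a finger pad.
Only numpy, scipy, OpenCV 4.12 (cv2) and the standard library are available. Lean on these libraries where they do the work, as an engineer would, in place of code of your own. Each camera call takes 0.05 s, during which the arm holds its last target. There are 200 camera calls.

## Task

In the holding rack each of the three round alloy standards has its own rest: the taller the standard, the lower its rest, so that all three tops come out level and the hold-down bar lies flat on them. They were put back on the wrong rests, so the bar cannot close: fold it right back until it stays open, then swap the standards round until each stands centred on its own rest (the empty half of the sample tray can serve as a free spot), without letting one fall over. Only then fold the bar down again so that it lies level on all three.

Things in the scene. Friction and masses are not known exactly. Their poses are not given: they have to be found in the camera images.
- rack: holding rack, fixed: aluminium plate 150 x 240 mm, top face 8 mm above the worktop. Origin: centre of its underside, on the worktop; x away from the robot, y left along the row of rests. Rests at x = -28, y = -70, 0, +70 mm. Two steel hinge posts, 72 mm high, at x = 57, y = +-97.5 mm; the bar's hinge axis runs along y at x = 57, z = 63 mm. Tall equipment stands to its right (y under -0.17 m)
- hold_bar (a joint): angle (rad) of the hinged hold-down bar: 0 level on three rightly placed standards (rubber feet 52 mm above the worktop), growing as its front is lifted and folded back from the robot, stop at 1.85. Steel frame 226 mm along y, 85 mm long, 0.3 kg, no spring, little friction: it falls shut below about 1.4, falls open beyond about 1.6 and stays. Starts near 0.18, leaning on the proud standard
- bar_knob (a point): centre of the black ball knob, 24 mm in diameter, on a stem 28 mm above the middle of the steel cross bar; moves with the bar about its hinge. At angle 0 at x = -28, y = 0, z = 96 mm in the rack's frame: 85 mm in front of and 33 mm above the hinge axis. Held by fingers closing along the rack's y, it turns between them
- rest_high: the highest of three round rests on the rack, a turned aluminium foot 50 mm in diameter with a flat black rubber face, fixed on the plate; 24 mm high: it is for the flattest standard. Origin at the centre of its underside on the rack's plate (8 mm above the worktop)
- rest_mid: the middle one of the three rests, like the others 50 mm in diameter, but 16 mm high: for the standard of medium height. Origin at the centre of its underside on the rack's plate
- rest_low: the lowest of the three rests, 50 mm in diameter, 10 mm high: for the tallest standard. Origin at the centre of its underside on the rack's plate
- flat_standard: the flattest standard: a solid bronze-brown metal disc 45 mm in diameter and 20 mm high, with dark round spark marks on top; loose, about 0.27 kg. Origin at the centre of its underside, z up along its axis. Goes on the highest rest
- medium_standard: the standard of medium height: a solid grey-beige metal cylinder 38 mm in diameter and 28 mm high, with dark round spark marks on top; loose, about 0.25 kg. Origin at the centre of its underside, z up along its axis. Goes on the middle rest
- tall_standard: the tallest standard: a solid bright light-grey metal cylinder 36 mm in diameter and 34 mm high, with no spark marks; loose, about 0.27 kg. Origin at the centre of its underside, z up along its axis. Goes on the lowest rest
- sample_tray: flat grey-blue sample tray 240 x 150 mm, fixed, left of the rack; floor 3 mm thick, upright rim 18 mm high. Origin: centre of its underside; its long side is its own y, pointing roughly at the robot. The near half is empty: its centre is at y = +60 mm in the tray's frame. Two other standards that have no part in this stand in the far half, about y = -75 mm

How it is judged:
By the outcome, as a careful person would: the job done as asked, in the order asked, and still so for the second after the job is handed in, with the robot touching nothing.
It also fails if it takes over 141 s, if anything falls off the work surface, if the arm or the gripper's body presses on something with over 40 N, if the wrist force passes 120 N, or if a joint passes its speed limit or range.

## Working session

There is one attempt and no reset: what is moved stays moved. The work goes in short steps, each a Python script; the robot and the scene stay as the last script left them, time stands still between calls to the robot, and variables do not carry over. Pictures are saved under pics/ and viewed, at most 14 in all, crops included, and the job is handed in when it is done.

```bash
mkdir -p pics
cat > h.py <<'E'
import numpy as np, cv2
from workcell import ctrl, fingers, solver, monitor, cams, workorder
def snap(cam,name):
    c=cams.get_calibration(cam); im=cams.read_camera(cam)
    cv2.imwrite(f'pics/{name}.png',cv2.cvtColor(im,cv2.COLOR_RGB2BGR)); return im,c
def proj(c,P):
    T=np.linalg.inv(c['T']); p=T[:3,:3]@np.asarray(P,float)+T[:3,3]
    return np.array([c['fx']*p[0]/p[2]+c['cx'],c['fy']*p[1]/p[2]+c['cy']])
def ray(c,uv,z):
    T=c['T']; d=T[:3,:3]@np.array([(uv[0]-c['cx'])/c['fx'],(uv[1]-c['cy'])/c['fy'],1.])
    o=T[:3,3]; return o+d*(z-o[2])/d[2]
E
python3 - <<'E'
from h import *
np.set_printoptions(precision=3,suppress=True)
for n in('scene','side','wrist'):
    im,c=snap(n,n+'0'); print(n,c['fx'],c['T'])
s=monitor.state(); print(s['t'],s['ee_pos'],s['tool_rot'],s['gripper_width'],s['contact_force'])
E
```

```text
scene 558.9538244115607 [[-0.575 -0.48   0.663 -0.031]
 [-0.818  0.327 -0.473  0.514]
 [ 0.01  -0.814 -0.58   0.611]
 [ 0.     0.     0.     1.   ]]
side 541.3284141963273 [[-0.96  -0.099  0.263  0.317]
 [-0.28   0.401 -0.872  0.817]
 [-0.019 -0.911 -0.412  0.456]
 [ 0.     0.     0.     1.   ]]
wrist 395.27110862365555 [[ 0.263  0.937  0.23   0.104]
 [ 0.965 -0.255 -0.065  0.646]
 [-0.003  0.239 -0.971  0.385]
 [ 0.     0.     0.     1.   ]]
0.15 [0.171 0.627 0.166] [ 0.133  0.991 -0.001 -0.   ] 0.09403265840739339 [-0.695  0.12   0.465]
```

View pics/scene0.png

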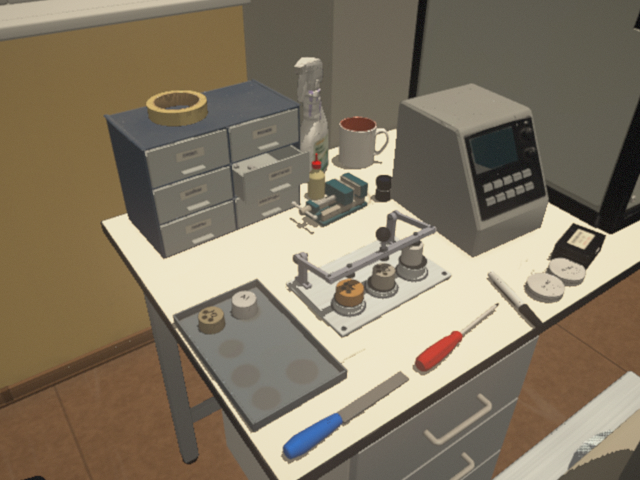

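View pics/side0.png

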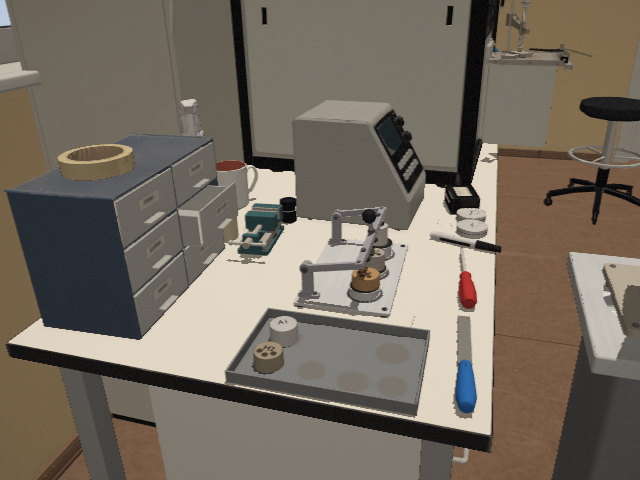

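Run:
```python
from h import *
a=cv2.imread('pics/scene0.png')[205:340,285:460]; b=cv2.imread('pics/side0.png')[195:320,290:420]
a=cv2.resize(a,None,fx=4,fy=4,interpolation=3)
b=cv2.resize(b,None,fx=4.6,fy=4.6,interpolation=3)
cv2.imwrite('pics/ca.png',a);cv2.imwrite('pics/cb.png',b)
c=cams.get_calibration('scene')
for uv in [(344,327),(450,275),(292,287)]: print(uv,ray(c,uv,.008))
for uv in [(345,372),(175,318),(252,418),(258,282)]: print(uv,ray(c,uv,.018))
c=cams.get_calibration('side')
for uv in [(409,242),(389,312),(300,303)]: print(uv,ray(c,uv,.008))
```

```text
(344, 327) [0.43973411 0.12902814 0.008     ]
(450, 275) [ 0.43614947 -0.09368175  0.008     ]
(292, 287) [0.56145355 0.14374993 0.008     ]
(345, 372) [0.36285281 0.18616401 0.018     ]
(175, 318) [0.59145839 0.33375195 0.018     ]
(252, 418) [0.37024013 0.32660323 0.018     ]
(258, 282) [0.59341186 0.18884821 0.018     ]
(409, 242) [ 0.43456541 -0.10933446  0.008     ]
(389, 312) [0.42806794 0.13620417 0.008     ]
(300, 303) [0.56500273 0.14593291 0.008     ]
```

View pics/ca.png

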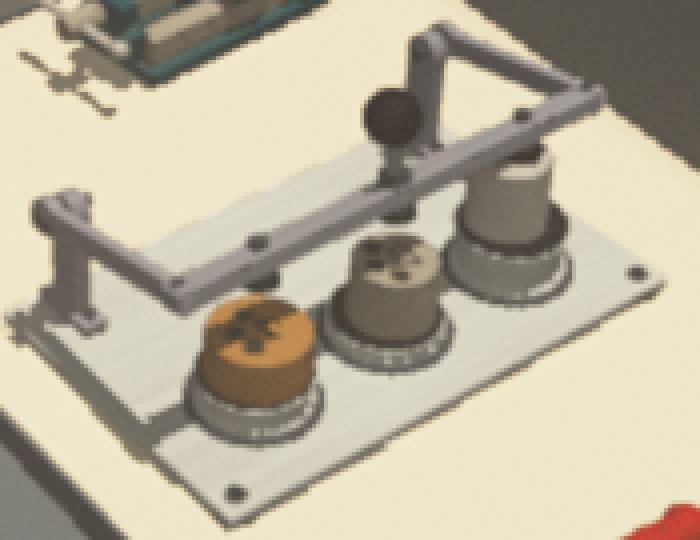

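View pics/cb.png

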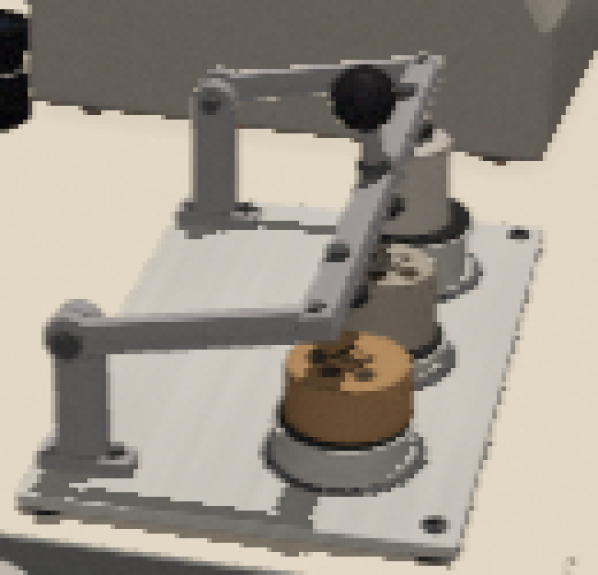

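```bash
cat >> h.py <<'E'
def tri(obs):
    A=np.zeros((3,3));b=np.zeros(3)
    for c,uv in obs:
        T=c['T']; d=T[:3,:3]@np.array([(uv[0]-c['cx'])/c['fx'],(uv[1]-c['cy'])/c['fy'],1.]); d/=np.linalg.norm(d)
        M=np.eye(3)-np.outer(d,d); A+=M; b+=M@T[:3,3]
    return np.linalg.solve(A,b)
def Q(psi): return [-np.sin(psi/2),np.cos(psi/2),0,0]
np.set_printoptions(precision=4,suppress=True)
E
python3 - <<'E'
from h import *
s,d=[cams.get_calibration(n) for n in('scene','side')]
for n,p,q in [('knob',(392,116),(364,97)),('boltL',(236,493),(434,524)),('boltR',(637,272),(519,234)),('hingeL',(52,214),(70,335)),('hingeR',(425,47),(211,97))]:
    u=np.array(p)/4+[285,205]; v=np.array(q)/4.6+[290,195]
    X=tri([(s,u),(d,v)]); print(n,X,proj(s,X)-u,proj(d,X)-v)
ctrl.goto([0.45,0.02,0.22],Q(0.0))
im,c=snap('wrist','w1'); st=monitor.state(); print(st['t'],st['ee_pos'],c['T'])
E
```

```text
knob [0.484  0.0245 0.112 ] [0.0285 0.2307] [-0.107  -0.1939]
boltL [0.4361 0.1319 0.0096] [0.0104 0.1565] [-0.0813 -0.1345]
boltR [ 0.4431 -0.0867  0.0102] [0.037  0.3357] [-0.1561 -0.2661]
hingeL [0.5589 0.1328 0.0638] [0.0172 0.1552] [-0.0793 -0.143 ]
hingeR [ 0.5661 -0.0693  0.0644] [-0.0136 -0.1023] [0.0472 0.0868]
2.5833 [0.4502 0.0208 0.2199] [[-0.0009  0.9712  0.2385  0.3808]
 [ 1.      0.0011 -0.0006  0.0218]
 [-0.0008  0.2385 -0.9712  0.439 ]
 [ 0.      0.      0.      1.    ]]
```

View pics/w1.png

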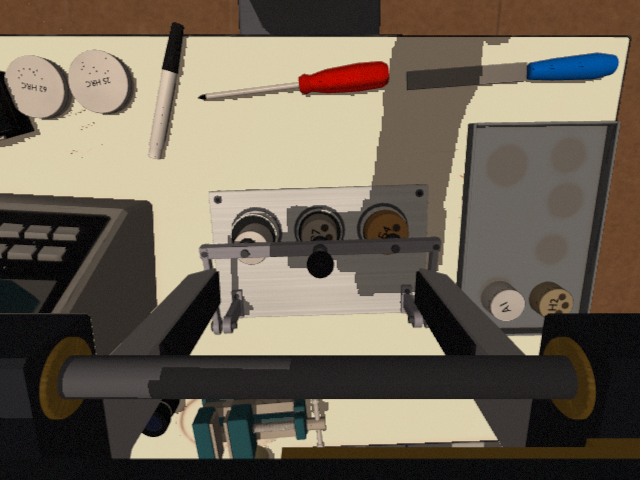

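Run:
```python
from h import *
im=cv2.imread('pics/w1.png'); c=cams.get_calibration('wrist')
m=(im.max(2)<45).astype(np.uint8)
n,l,s,ct=cv2.connectedComponentsWithStats(m[180:290,200:450])
for i in range(1,n):
    if s[i,4]>20: print(s[i],ct[i]+[200,180])
for uv in [(217,199),(420,193)]: print(ray(c,uv,.010))
print(ray(c,(319.5,264.5),.1107))
```

```text
[216   9   7   8  42] [419.     192.6667]
[157  23  49  36 176] [375.2102 214.    ]
[95 27 27 34 93] [302.7419 217.2903]
[ 98  31  43  31 252] [319.6508 223.3929]
[134  32  11  28  53] [340.3774 223.0566]
[ 32  36  43  27 360] [250.575  225.5972]
[163  38   6  21  30] [364.2667 229.5333]
[121  44   7   8  43] [324.1163 227.4419]
[193  44   7   8  42] [396.     227.3333]
[181  47  19  12  92] [389.4457 234.4674]
[78 49  4 13 31] [279.5484 235.1613]
[111  54  22   7 101] [322.0495 237.7624]
[40 59 14  4 41] [246.8537 240.6829]
[107  64  26  34 647] [319.7295 261.7249]
[191  65   9   8  58] [395.1379 248.5   ]
[233  64   7   6  29] [435.7241 246.8276]
[215  91  19  19 203] [421.5714 282.4335]
[  2  92  17  18 191] [212.3141 282.5602]
[ 0.4438 -0.0879  0.01  ]
[0.437  0.1333 0.01  ]
[0.4863 0.0236 0.1107]
```

```bash
cat >> h.py <<'E'
PSI=0.033; ex=np.array([np.cos(PSI),np.sin(PSI),0]); ey=np.array([-np.sin(PSI),np.cos(PSI),0])
O=np.array([.5062,.0248,0])
def R(x,y,z,o=None): return (O if o is None else o)+x*ex+y*ey+np.array([0,0,z])
def knob(a):
    th=np.arctan2(33,-85)-a; r=np.hypot(85,33)/1000
    return R(.057+r*np.cos(th),0,.063+r*np.sin(th))
D=np.array([0,0,.013])
E
python3 - <<'E'
from h import *
k=knob(.18)-D; print(k)
fingers.move_gripper(.06,20)
ctrl.goto(k+[0,0,.06],Q(PSI))
print(ctrl.move_l(k,stop_force=8))
fingers.move_gripper(0.0,20); s=monitor.state(); print(s['gripper_width'],s['contact_force'])
for a in np.arange(.36,1.83,.18):
    ctrl.move_l(knob(a)-D,velocity=.12); print(round(a,2),monitor.state()['contact_force'])
s=monitor.state(); print(s['t'],s['gripper_width'],s['ee_pos'])
E
```

```text
[0.4855 0.0241 0.0977]
False
0.0004599590693016705 [0.2157 0.1735 0.0251]
0.36 [-0.2108  0.2721  0.7545]
0.54 [ 0.1147 -0.862  -0.4431]
0.72 [-0.5403  0.3148 -0.6123]
0.9 [-0.8239 -0.2329 -0.1358]
1.08 [0.0595 0.321  0.1346]
1.26 [-0.4716 -0.3174  0.0952]
1.44 [-1.1136 -0.4825  0.1338]
1.62 [-0.6753 -0.3484  0.0757]
1.8 [-0.1001  0.7237 -0.1858]
7.7667 0.00014582032224073698 [0.6138 0.0283 0.125 ]
```

Run:
```python
from h import *
p=monitor.state()['ee_pos']
ctrl.move_l([p[0],p[1],.22]); ctrl.goto([0.43,0.1,0.27],Q(PSI)); fingers.move_gripper(.06,20)
a,_=snap('scene','s2');b,_=snap('side','d2')
x=np.hstack([cv2.resize(a[195:345,280:460],None,fx=2.2,fy=3,interpolation=3),cv2.resize(b[185:335,285:425],None,fx=2.8,fy=3,interpolation=3)])
cv2.imwrite('pics/c2.png',x[:,:,::-1]); print(x.shape,monitor.state()['t'])
```

```text
(450, 788, 3) 10.5
```

View pics/c2.png

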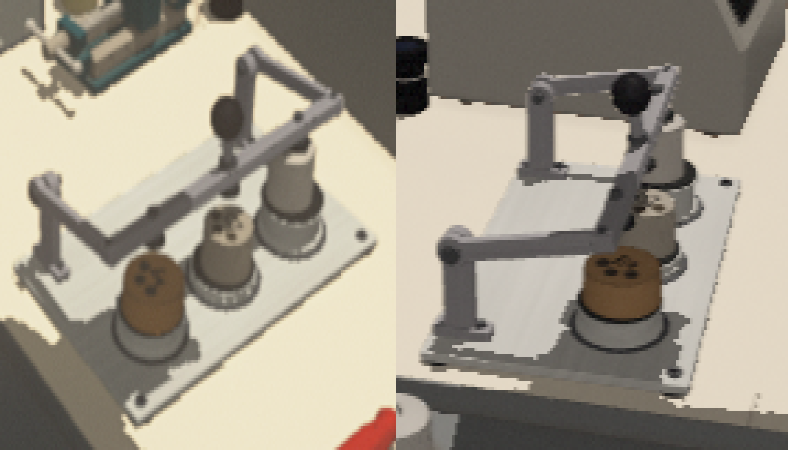

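Run:
```python
from h import *
k=knob(.18)-D
ctrl.goto(k+[0,0,.06],Q(PSI)); print(ctrl.move_l(k,stop_force=8)); 
s=monitor.state(); print(s['ee_pos']-k,s['tool_rot'],s['gripper_width'],s['t'])
a,_=snap('scene','s3');b,_=snap('side','d3')
x=np.hstack([cv2.resize(a[195:295,330:430],None,fx=4,fy=4,interpolation=3),cv2.resize(b[165:265,325:425],None,fx=4,fy=4,interpolation=3)])
cv2.imwrite('pics/c3.png',x[:,:,::-1])
```

```text
False
[0.0008 0.0009 0.0011] [-0.0171  0.9999  0.0003  0.0009] 0.060033827517477906 11.6917
```

View pics/c3.png

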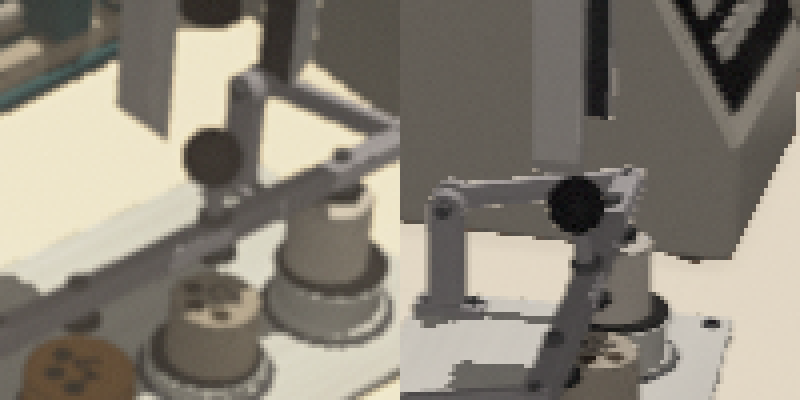

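Run:
```python
from h import *
s=monitor.state(); p=s['ee_pos']; print(p)
for n in('scene','side'):
    c=cams.get_calibration(n)
    for dy in(-.03,.03):
        for dz in (0,.03): print(n,dy,dz,proj(c,p+dy*ey+[0,0,dz]))
c=cams.get_calibration('wrist'); T=c['T']; print(T[:3,3]-p)
a,_=snap('scene','s4'); b=cv2.imread('pics/s3.png'); print(np.abs(a[:,:,::-1].astype(int)-b).max(2).__gt__(30).sum())
```

```text
[0.4867 0.0246 0.0991]
scene -0.03 0 [395.2829 233.6099]
scene -0.03 0.03 [397.0085 217.8697]
scene 0.03 0 [366.6745 246.9806]
scene 0.03 0.03 [367.8676 230.961 ]
side -0.03 0 [370.5806 215.9891]
side -0.03 0.03 [370.8359 199.3229]
side 0.03 0 [363.8524 230.5335]
side 0.03 0.03 [364.0251 213.0373]
[-0.07   -0.0014  0.2189]
90
```

Run:
```python
from h import *
p=monitor.state()['ee_pos']
ctrl.move_l(p+[0,0,.09]); ctrl.goto([.42,.255,.1],Q(PSI)); fingers.move_gripper(0.0,20)
a,c=snap('side','d5'); b,cs=snap('scene','s5'); p=monitor.state()['ee_pos']; print(p,proj(c,p),proj(cs,p))
print(ctrl.move_l([.42,.255,.03],velocity=.1,stop_force=5))
print(ctrl.move_l([.42,.255,-.045],velocity=.03,stop_force=5)); s=monitor.state(); print(s['ee_pos'],s['contact_force'],s['t'])
p=s['ee_pos'];ctrl.move_l([p[0],p[1],.1])
x=np.hstack([b[220:420,200:400],a[220:420,270:470]]);cv2.imwrite('pics/c5.png',cv2.resize(x[:,:,::-1],None,fx=2,fy=2))
```

```text
[0.42  0.255 0.1  ] [380.1749 301.2266] [277.7518 324.2976]
False
True
[ 0.42    0.255  -0.0353] [-0.0722 -0.3323  5.4458] 17.45
```

View pics/c5.png

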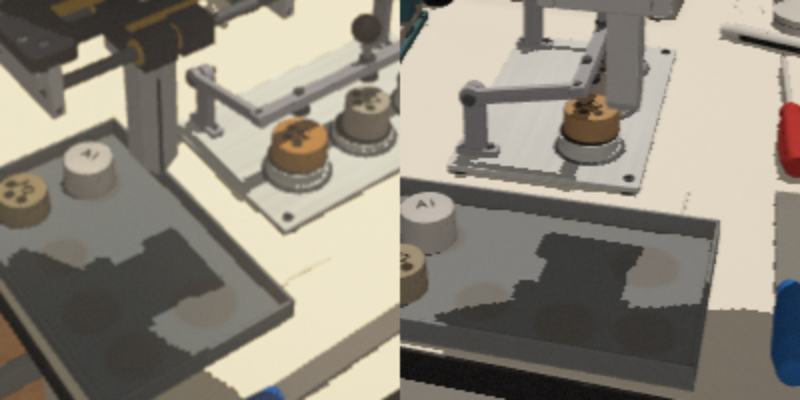

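```bash
sed -i 's/^D=.*/TIP=.038; D=np.array([0,0,.015+TIP])/' h.py
python3 - <<'E'
from h import *
c=cams.get_calibration('side');s=cams.get_calibration('scene');print(proj(c,[.42,.255,.138]),proj(s,[.42,.255,.138]))
fingers.move_gripper(.06,20)
k=knob(.18)-D
ctrl.goto(k+[0,0,.08],Q(PSI)); hit=ctrl.move_l(k,stop_force=8); print(hit)
if not hit:
    fingers.move_gripper(0.0,20); w=monitor.state()['gripper_width']; print(w,monitor.state()['contact_force'])
    if w>.015:
        for a in np.arange(.36,1.83,.18):
            ctrl.move_l(knob(a)-D,velocity=.12); s=monitor.state(); print(round(a,2),s['contact_force'],s['gripper_width'])
print(monitor.state()['t'])
E
```

```text
[380.8477 274.0716] [276.7541 302.2598]
False
0.0228367276703571 [-0.7471 -2.4364  2.1143]
0.36 [ 0.6479 -3.8128 -2.6717] 0.022302049529705284
0.54 [-1.5092 -4.6296 -0.2822] 0.022823014862166188
0.72 [-2.9917 -5.1017 -0.4289] 0.022797005415051006
0.9 [-2.9023 -5.3442  1.2449] 0.022329400187647147
1.08 [-2.2595 -4.9774  2.0961] 0.02269216436372095
1.26 [-1.8135 -5.9338  3.4562] 0.022383248085817018
1.44 [ 1.1313 -5.4889  3.9809] 0.023010771004823453
1.62 [ 1.6575 -5.4764  5.4294] 0.0216433362112356
1.8 [ 3.0511 -4.6478  6.3551] 0.020909460327389523
24.4
```

Run:
```python
from h import *
fingers.move_gripper(.045); p=monitor.state()['ee_pos']
ctrl.move_l(p+[0,0,.10],velocity=.2); ctrl.goto([.43,.025,.19],Q(PSI)); fingers.move_gripper(.07)
ctrl.hold(.2); im,c=snap('wrist','w6'); np.save('c6.npy',c['T']); print(monitor.state()['t'])
for y in(-.07,0,.07): print(proj(c,R(-.028,y,.03)))
snap('side','d6')
```

```text
27.2417
[243.9372 260.3497]
[313.7523 260.3417]
[383.5953 260.3337]
```

View pics/w6.png

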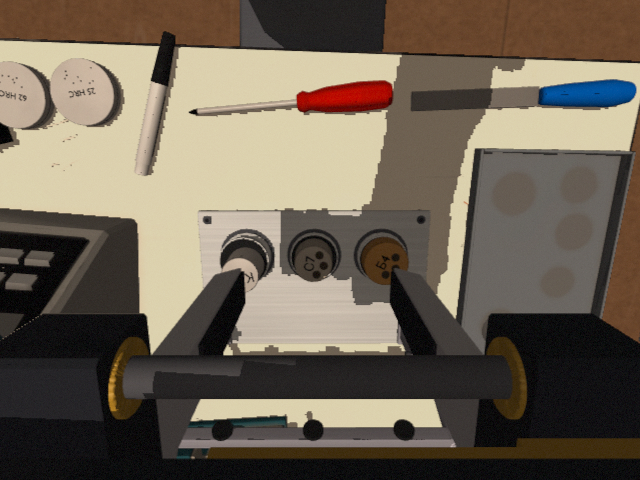

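Run:
```python
from h import *
ctrl.goto([.40,.025,.17],Q(PSI)); fingers.move_gripper(.094)
ctrl.hold(.2); im,c=snap('wrist','w7'); np.save('c7.npy',c); print(monitor.state()['t'])
x=im[235:365,200:440].copy(); x=cv2.resize(x,None,fx=3.3,fy=3.3,interpolation=3)
for y,h in((-.07,.024),(0,.010),(.07,.016)):
    for z,r in((.008+h,.025),):
        pts=[(proj(c,R(-.028+r*np.cos(t),y+r*np.sin(t),z))-[200,235]+.5)*3.3 for t in np.linspace(0,6.28,60)]
        cv2.polylines(x,[np.int32(pts)],True,(0,255,0),1)
pts=[(proj(c,R(a,b,.008))-[200,235]+.5)*3.3 for a,b in((.075,.12),(-.075,.12),(-.075,-.12),(.075,-.12))]
cv2.polylines(x,[np.int32(pts)],True,(0,255,0),1)
cv2.imwrite('pics/c7.png',x[:,:,::-1])
```

```text
28.3833
```

View pics/c7.png

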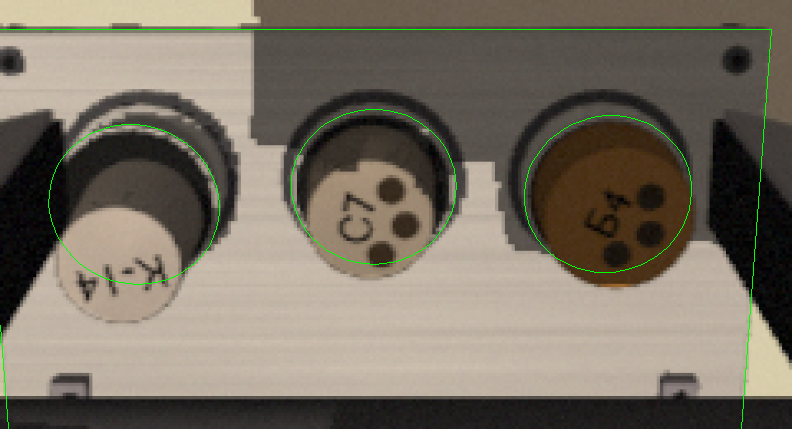

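Run:
```python
from h import *
c=np.load('c7.npy',allow_pickle=True).item()
for n,(u,v),z in(('tall',(118.5,264.5),.066),('med',(370,220),.046),('flat',(613,217),.044)):
    X=ray(c,(u/3.3+199.5,v/3.3+234.5),z)-O; print(n,X@ex,X@ey)
d=cams.get_calibration('side');s=cams.get_calibration('scene')
# tray top rim corners
for uv in [(345,372),(175,318),(252,418),(258,282)]: print(ray(s,uv,.018))
for uv in [(429,330),(271,313),(417,405),(232,377)]: print('d',ray(d,uv,.018))
```

```text
tall -0.0251699448142892 -0.06790029512288341
med -0.029453559409410177 -0.0007463410004474326
flat -0.029514850452591383 0.0681326475505941
[0.3629 0.1862 0.018 ]
[0.5915 0.3338 0.018 ]
[0.3702 0.3266 0.018 ]
[0.5934 0.1888 0.018 ]
d [0.3643 0.1818 0.018 ]
d [0.5919 0.1974 0.018 ]
d [0.3606 0.3319 0.018 ]
d [0.5857 0.3423 0.018 ]
```

```bash
cat >> h.py <<'E'
def pick(x,y,zb,op,up=.07,gap=.003):
    p=R(x,y,zb+gap-TIP); fingers.move_gripper(op,30)
    ctrl.goto(p+[0,0,up],Q(PSI))
    if ctrl.move_l(p,velocity=.15,stop_force=8): raise SystemExit('hit in pick %s'%monitor.state()['ee_pos'])
    fingers.move_gripper(0.0,30); s=monitor.state(); print('pick',s['gripper_width'],s['contact_force'])
    ctrl.move_l(p+[0,0,up],velocity=.15); print('lifted',monitor.state()['gripper_width'])
def place(x,y,zb,op,up=.07,gap=.003):
    p=R(x,y,zb+gap-TIP); ctrl.goto(p+[0,0,up],Q(PSI))
    if not ctrl.move_l(p+[0,0,.006],velocity=.15,stop_force=10): 
        h=ctrl.move_l(p-[0,0,.003],velocity=.02,stop_force=4)
    else: h='early'
    s=monitor.state(); print('place',h,s['ee_pos'][2]-p[2],s['contact_force'])
    fingers.move_gripper(op); ctrl.move_l(p+[0,0,up],velocity=.15); print('t',monitor.state()['t'])
E
python3 - <<'E'
from h import *
X=np.array([.418,.257,0])-O; tx,ty=X@ex,X@ey; print(tx,ty)
pick(-.0255,-.0685,.032,.056); place(tx,ty,.003,.056)
pick(-.029,.0685,.024,.060); place(-.028,-.07,.032,.060)
E
```

```text
-0.08049077014427646 0.23498365032823296
pick 0.03560648216434239 [-0.071   0.779   7.7517]
lifted 0.03555174472884187
place True 0.00037676208368856573 [-0.5168 -0.1992  3.4535]
t 34.7583
pick 0.04425724593969149 [-1.6457  0.4689  6.8692]
lifted 0.04420146359193918
place True 0.00037797569825127886 [ 1.3696 -0.6401  1.1424]
t 40.075
```

Run:
```python
from h import *
X=np.array([.418,.257,0])-O; tx,ty=X@ex,X@ey
pick(-.029,-.0005,.018,.058); place(-.028,.07,.024,.058)
pick(tx,ty,.003,.056); place(-.028,0,.018,.056)
ctrl.goto([.40,.025,.17],Q(PSI)); fingers.move_gripper(.094)
ctrl.hold(.2); im,c=snap('wrist','w8'); np.save('c8.npy',c); print(monitor.state()['t'])
x=cv2.resize(im[235:365,200:440],None,fx=3.3,fy=3.3,interpolation=3)
for y,r in((-.07,.0225),(0,.018),(.07,.019)):
    for z in (.052,):
        pts=[(proj(c,R(-.028+r*np.cos(t),y+r*np.sin(t),z))-[200,235]+.5)*3.3 for t in np.linspace(0,6.28,60)]
        cv2.polylines(x,[np.int32(pts)],True,(0,255,0),1)
cv2.imwrite('pics/c8.png',x[:,:,::-1])
```

```text
pick 0.03777144571708251 [-0.8285 -0.6329  5.7366]
lifted 0.03744478684169887
place True 0.0002828171601938663 [ 0.1439 -0.6767  3.0682]
t 44.8917
pick 0.0356059030083973 [-0.3795  0.4955  7.2094]
lifted 0.03546011143160049
place True 0.0003821555296673121 [-0.2597 -0.3     4.0146]
t 50.625
52.2417
```

View pics/c8.png

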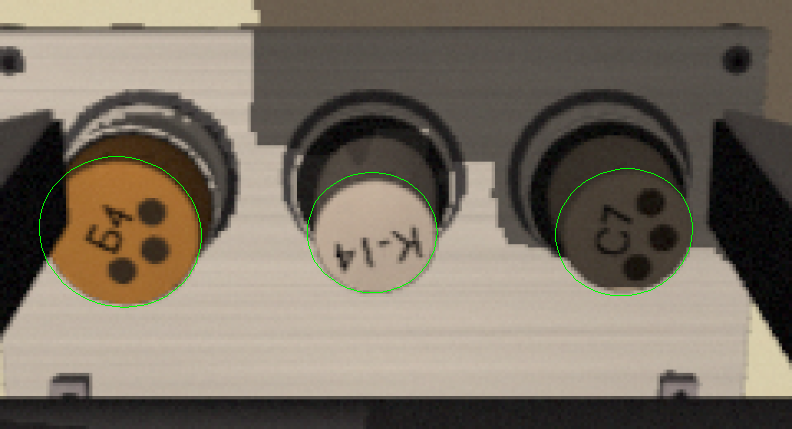

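Run:
```python
from h import *
c=np.load('c8.npy',allow_pickle=True).item()
for y in(-.07,0,.07): print((proj(c,R(-.028,y,.010))-[199.5,234.5])*3.3)
k=knob(1.85)-D; fingers.move_gripper(.045,20)
p=monitor.state()['ee_pos']; ctrl.move_l([p[0],p[1],.22])
ctrl.goto(k+[0,0,.08],Q(PSI)); hit=ctrl.move_l(k,stop_force=8); print(hit)
if not hit:
    fingers.move_gripper(0.0,20); w=monitor.state()['gripper_width']; print(w)
    if w>.015:
        for a in np.r_[np.arange(1.7,.1,-.16),.05]:
            ctrl.move_l(knob(a)-D,velocity=.12); s=monitor.state(); print(round(a,2),s['contact_force'],s['gripper_width'])
        print(ctrl.move_l(knob(-.015)-D,velocity=.02,stop_force=5)); s=monitor.state(); print(s['ee_pos']+D-knob(0),s['contact_force'])
        fingers.move_gripper(.045); p=monitor.state()['ee_pos']; ctrl.move_l(p+[0,0,.1])
        ctrl.goto([.40,.1,.25],Q(PSI))
a,_=snap('scene','s9');b,_=snap('side','d9')
x=np.hstack([cv2.resize(a[195:345,280:460],None,fx=2.2,fy=3,interpolation=3),cv2.resize(b[185:335,285:425],None,fx=2.8,fy=3,interpolation=3)])
cv2.imwrite('pics/c9.png',x[:,:,::-1]); print(monitor.state()['t'])
```

```text
[147.7002 177.9555]
[373.998  177.9517]
[600.3824 177.9479]
False
0.023006471519463775
1.7 [ 1.9121 -2.0629  1.1847] 0.022971431943048636
1.54 [ 1.1093 -2.7951  1.3197] 0.022580096005987968
1.38 [-0.2836 -4.0993  3.8007] 0.022834722534479747
1.22 [-0.4765 -4.9579  5.1469] 0.022708354203348918
1.06 [-0.53   -3.957   6.0586] 0.022940482405331763
0.9 [-2.4189 -4.9761  6.2313] 0.0227769239310221
0.74 [-1.8899 -5.545   2.4574] 0.022501202583739093
0.58 [-0.9093 -6.5686 -0.6223] 0.022814772269189744
0.42 [-0.26   -5.4499 -1.3199] 0.023003352704610663
0.26 [ 0.7012 -6.4558 -1.8975] 0.022466616478343172
0.05 [ 0.7325 -6.0662 -2.1918] 0.022790234140064362
True
[-0.0012 -0.0009 -0.0018] [0.4012 1.1646 0.4427]
61.2083
```

View pics/c9.png

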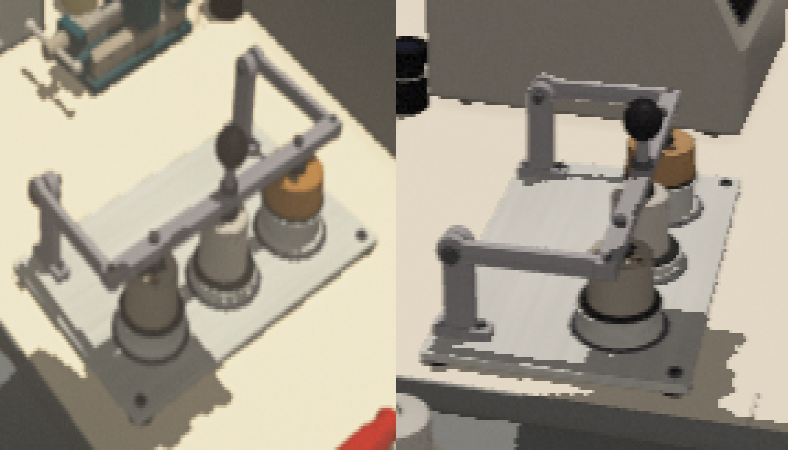

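Run:
```python
from h import *
s,d=[cams.get_calibration(n) for n in('scene','side')]
X=tri([(s,(231/2.2+279.5,147/3+194.5)),(d,(246/2.8+284.5,119/3+184.5))]); print(X,knob(0))
if abs(X[2]-.096)<.004: print(workorder.hand_in())
```

```text
[0.4782 0.0252 0.0981] [0.4782 0.0239 0.096 ]
the job is handed in; nothing more can be done
None
```

The job is handed in: each of the three standards stands on its own rest, within about 1 mm of centre when last measured just before the bar was closed, and the bar is folded down level on all three (knob measured 98 mm high against 96 mm expected), with about 61 s of the 141 s used; the first try at opening the bar missed the knob because the fingertips sit 38 mm higher than the reported TCP, which I then corrected for.

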